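Clip the picture wheel onto its axle

TASK

On the wooden stand, gently push the teal picture wheel along its axle until it is fully home against its stop. Then take the retaining clip with the orange handle from the caddy, find the groove in the axle outside the wheel's hub by feel, press the clip straight down into it until it snaps home, and let go. Never press or knock the stand hard (40 N bends it), and leave the blue-handled spare clip in its slot and everything else where it is.

Things in the scene. Friction and masses are not known exactly. Their poses are not given: they have to be found in the camera images.
- stand: Fixed wooden stand. Origin: centre of the underside of its base (150 mm in x, 170 mm in y, 14 mm thick); z up. A level steel axle lies along its +y, centre line at x = 0, 130 mm above the origin, its free end at y = 94 to 122 mm. A post at y = -70 to -50 mm (50 mm wide, 150 mm tall) holds the inner end. More than 40 N on stand, axle or wheel damages them.
- axle_line (a point): Point on the axle's centre line at y = 25 mm, z = 130 mm of the stand, axes as the stand's; the hub's face is here when home. Axle 22 mm in diameter with one groove round it, 14 mm in diameter, 10.5 mm wide. Its place differs from axle to axle: the groove's centre is 8 to 36 mm from here along +y, no pose tells where (the gap is for spacers added later). The hub covers it until the wheel is home.
- wheel (a joint): Position of the wheel along the axle, m: 0 is pulled out (to the free end, stand's +y), 0.053 is fully home at a rubber-faced stop (stand's -y). Slides with about 4 N of friction (25 N per m/s more), stays where left, does not turn.
- hub_face (a point): Centre of the outer end face of the wheel's white hub (32 mm in diameter, 42 mm long), on the axle's centre line; moves with the wheel; axes as the stand's. Inboard of the hub (42 mm to -y from here) is the outer face of the teal disc with coloured dots, 150 mm in diameter, 8 mm thick: push there, above the hub, from the free-end side.
- caddy: Fixed grey caddy, black foot 60 mm in x, 124 mm in y; origin: centre of its underside. Two slots (12 mm wide in y, 40 mm long in x) at y = -32 and +32 mm, wall tops 40 mm above the table. A clip hangs upright in each; which slot holds which clip varies.
- clip: The clip to fit: loose, 40 to 65 g, orange handle above steel C-shaped spring jaws open downwards. Origin: centre of the shaft it grips; z up, x across the mouth, y along that shaft. Steel part 28 mm in x, 9 mm in y, down to 10 mm below the origin. It hangs by its handle on the slot walls, origin 20 mm above the table.
- clip_handle (a point): Centre of the clip's orange block handle, 14 mm in x, 22 mm in y, 34 mm tall, 37 mm above the clip's origin. The handle's underside is 20 mm and its top 54 mm above that origin.
- clip_mouth (a point): Middle of the clip's mouth, 5.5 mm below its origin; round lips 10 mm apart. On the axle's full diameter the lips rest with the clip's origin about 16 mm above the centre line and can never pass. In the groove they rest about 11 mm above it; then about 10 N (8 to 13) spreads the jaws and the clip snaps home, origin on the centre line.
- spare: Spare clip of a larger size, blue handle of the same size and height; it does not fit and stays in its slot.
- tile_big: Bystander, leave it alone: white fish-shaped puzzle tile, 7 mm thick, about 130 x 64 mm, on the red board.
- tile_small: Bystander, leave it alone: smaller white fish-shaped puzzle tile, 7 mm thick, on the red board.
- jar: Bystander, leave it alone: jar with a blue lid, 90 mm across, 150 mm tall.
- tin: Bystander, leave it alone: yellow tin with a red band, 80 mm across, 60 mm tall.
- spray: Bystander, leave it alone: slim white bottle, 40 mm across, 130 mm tall.
- pan: Bystander, leave it alone: dark steel pan, 260 mm across, 45 mm tall, with a black handle.
- dish: Bystander, leave it alone: small white dish, 68 mm across, 22 mm tall.
- plate: Bystander, leave it alone: blue plate, 160 mm across, 15 mm tall.
Not all that is in view belongs to the job. What is shaped like the stand but green is not meant.

How it is judged:
By the outcome, as a careful person would: the job done as asked, in the order asked, and still so for the second after the job is handed in, with the robot touching nothing.
It also fails if it takes over 70 s, if anything falls off the work surface, if the arm or the gripper's body presses on something with over 40 N, if the wrist force passes 120 N, or if a joint passes its speed limit or range.

ROBOT

A 6-joint arm with a two-finger parallel gripper is mounted at the origin on the work surface. World frame = base frame: x ahead of the robot, y to its left, z up, the work surface at z = 0. Lengths are in mm, angles in degrees, forces in N, time in s.
With the tool pointing down it reaches from about 300 to 850 mm from the base axis. Payload 4.2 kg.
Tool frame: the origin (TCP) lies midway between the tips of the shut fingers; the grasp point (between the pads) lies env.grip_depth behind it (env.grip_depth is the distance from the TCP to the grasp point, in mm); z points along the fingers, y is the direction in which the jaws open and shut (so a half turn about z gives the same grasp; the last joint's range is limited). The gripper opens to 91 mm and grips with 3 to 60 N. Pads are 32 mm wide; open, the fingers measure 118 mm over their backs; the gripper's body (76 mm by 178 mm) begins 60 mm behind the grasp point.
Start: joints at [66.234, 18.312, 89.639, -0, 72.044, -1.146], TCP at [221.162, 530.783, 213.976] pointing down, gripper open.
Joint ranges: [-177.97, 177.97], [-48.28, 115.42], [12.27, 149.76], [-77.06, 257.06], [2.81, 150.46], [-146.56, 146.56]. Speed limits (degrees/s): [147.25, 147.25, 180, 180, 180, 180].

INTERFACE

Orientations are given as [roll, pitch, yaw] about the fixed x, y, z axes, in that order (R = Rz(yaw) Ry(pitch) Rx(roll)).
In Python, from workcell import env, cams, spotter gives the robot as it stands.
- The arm moves only by the tool apply_moves, never from a script. Its argument "plan" is a list of rows, each an object with "jaw": the closure, from 0 (fully open) to 1 (shut); "delta_pos": the shift along the tool's x, y, z in mm, a list of three; "spin": the turn about the tool's z in rad. In form: [{"jaw": jaw, "delta_pos": [dx, dy, dz], "spin": spin}, ...]. A call has exactly 8 rows; each row is the pose to reach, as a shift and turn from the pose measured when the call began, along the tool's axes at that moment; what a row does not reach only later rows make up. A row lasts 1/8 s, in which the tool goes at most 62.5 mm and 10.7 degrees, less where a joint would pass 70% of its speed; a pose out of reach is approached as far as the arm can. A call with a gripper value outside its range is refused whole. The fingers move at their own pace and stop on an object; "squeeze" is the grip in N (left out, the last holds). Time passes only in rows, so rows that repeat a pose let the fingers close, or fill a call up. It gives the time, the measured TCP pose, the force and the opening at its end, in the units of the state.
- env.state(): the state, without advancing time (a new reading comes with each control period).
- cams.grab_frame(name): name is "scene" or "top"; returns the picture (400x640x3 uint8, red, green, blue); there is no depth.
- cams.calibration(name): a dict with "camera_matrix" (3x3 intrinsics, pixels), "k1" (the pictures are not rectified: a ray, as slopes to the right and down, at radius r is drawn at 1 + k1 r^2 times it, then the intrinsics apply), "rvec" (rotation vector, rad) and "tvec" (3), from world to camera coordinates, as OpenCV has them. Camera axes: x right, y down, z forward; pixel columns grow to the right and rows downward; lengths in mm; the calibration is good to about 2 mm. A picture is of the moment at which its call begins. calibration takes no time and is no camera call.
- env.job_done(): hands the job in, once; it reports no verdict.
Trained networks look in the newest picture that a camera, given by its name, has taken for a name from the list of things; names that differ only in an ending like _2 or _b are one class to them, and where a whole thing is asked for, a point or a joint stands for the part that bears it (a point fixed in the world has none). Each returns a list of dicts, best first, with "confidence" (0 to 1); they miss things now and then, are a little off and sometimes report something else, mostly with a low value. They report only what shows in the picture. A call takes as long as a camera call. They do not tell look-alikes from the thing itself.
- spotter.masks_of(camera, target): "region" (400x640 bool, what is visible of it) and "extent" ([left, top, right, bottom] in pixels, round what is visible of it).
The state is a dict: "time_s": time; "qpos": joint angles; "qvel": joint speeds; "effort": joint torques, N m; "ee_pos": TCP position; "ee_rot": TCP orientation; "force": force on the tool from outside, world axes, zero at the start; "torque": the same for the moment, N m; "gripper_width": finger opening in mm.
Only numpy, scipy, OpenCV 4.12 (cv2) and the standard library are available. Lean on these libraries where they do the work, as an engineer would, in place of code of your own. Each camera call takes 0.05 s, during which the arm holds its last target.

## Working session

There is one attempt and no reset: what is moved stays moved. The work goes in short steps, Python scripts to look and compute and a tool call to move; the robot and the scene stay as the last step left them, time stands still between calls to the robot, and variables do not carry over. Pictures are saved under pics/ and viewed, and the job is handed in when it is done.

Besides the shell and the picture viewer there is one more tool, called after "Call:" as name(argument=value, ...) on one line, values as JSON. apply_moves: Moves the arm, as the interface text tells. Its arguments: {"type":"object","properties":{"plan":{"type":"array"},"squeeze":{"type":"number"}},"required":["plan"]}

```bash
ls; mkdir -p pics; python3 - <<'E'
from workcell import env,cams,spotter
import cv2
print(env.state(), env.grip_depth)
for n in("scene","top"):
    cv2.imwrite(f"pics/{n}0.png",cams.grab_frame(n)[:,:,::-1]); print(n,cams.calibration(n))
E
```

```text
pics
{'time_s': 0.0, 'qpos': array([ 6.62339199e+01,  1.83527410e+01,  8.97057238e+01, -3.25903303e-04,
        7.20439401e+01, -1.14628418e+00]), 'qvel': array([ 0.0648234 ,  0.01287728,  0.0376095 ,  0.11884047, -0.03822841,
        0.02458664]), 'effort': array([ 1.10905567e-03, -4.12469959e+01, -2.31975263e+01,  7.29835778e-02,
        4.57221991e-02, -1.31688525e-04]), 'ee_pos': array([220.95612771, 530.31016133, 213.11387939]), 'ee_rot': array([-1.79897609e+02, -1.73883196e-03,  1.57380303e+02]), 'force': array([0.10863669, 0.41807158, 0.08278625]), 'torque': array([-0.00148184,  0.04475026,  0.02296885]), 'gripper_width': 91.25090626391862} 18.8
scene {'camera_matrix': array([[362.06660377,   0.        , 321.53705311],
       [  0.        , 362.06660377, 196.42828934],
       [  0.        ,   0.        ,   1.        ]]), 'k1': -0.0326830368762237, 'rvec': array([ 1.18321018,  2.48355212, -0.83596513]), 'tvec': array([ 419.70006156, -227.74409079, 1212.75134557])}
top {'camera_matrix': array([[508.67853616,   0.        , 316.94855565],
       [  0.        , 508.67853616, 204.12900977],
       [  0.        ,   0.        ,   1.        ]]), 'k1': -0.09792476441012551, 'rvec': array([ 2.16901657, -2.16474803,  0.13947931]), 'tvec': array([-103.88229373,  511.4199487 , 1777.85662072])}
```

View pics/scene0.png

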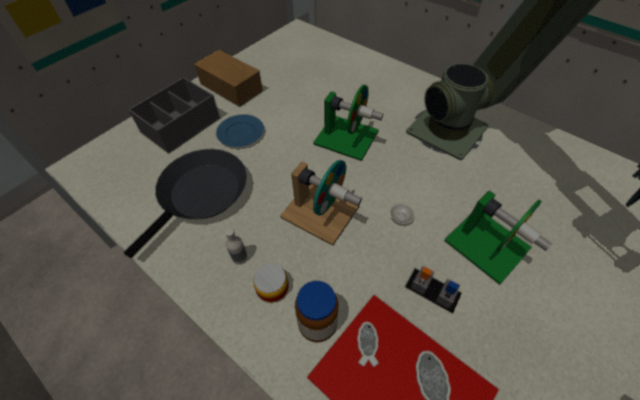

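View pics/top0.png

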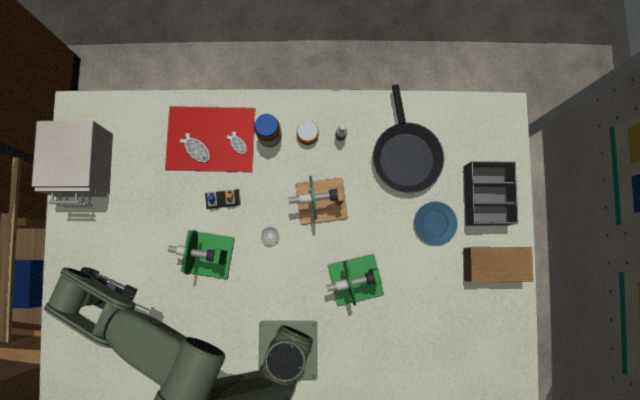

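The wooden stand is at about (320,200) in the top view and (320,205) in the scene view. The caddy is at about (222,198) and (433,290), with the orange clip on the right in the top view. I'll zoom in on both.

```bash
cat > h.py <<'E'
import numpy as np,cv2
from workcell import env,cams,spotter
def P(n,X):
    c=cams.calibration(n);R=cv2.Rodrigues(c["rvec"])[0]
    q=np.atleast_2d(X)@R.T+c["tvec"]; s=q[:,:2]/q[:,2:]
    r2=(s**2).sum(1,keepdims=True); s=s*(1+c["k1"]*r2)
    K=c["camera_matrix"]; return s*[K[0,0],K[1,1]]+[K[0,2],K[1,2]]
def ray(n,uv):
    c=cams.calibration(n);R=cv2.Rodrigues(c["rvec"])[0];K=c["camera_matrix"]
    d=(np.array(uv,float)-[K[0,2],K[1,2]])/[K[0,0],K[1,1]]; s=d.copy()
    for _ in range(20): s=d/(1+c["k1"]*(s@s))
    o=-R.T@c["tvec"]; v=R.T@np.array([s[0],s[1],1]); return o,v/np.linalg.norm(v)
def atz(n,uv,z):
    o,v=ray(n,uv); return o+v*(z-o[2])/v[2]
def tri(uv1,uv2):
    o1,v1=ray("scene",uv1);o2,v2=ray("top",uv2)
    A=np.stack([v1,-v2],1);t=np.linalg.lstsq(A,o2-o1,rcond=None)[0]
    a=o1+v1*t[0];b=o2+v2*t[1];return (a+b)/2,np.linalg.norm(a-b)
def crop(img,x,y,w,h,s,fn):
    c=img[y:y+h,x:x+w]; c=cv2.resize(c,None,fx=s,fy=s,interpolation=cv2.INTER_CUBIC)
    cv2.imwrite(fn,c[:,:,::-1])
E
python3 - <<'E'
from h import *
s=cv2.imread("pics/scene0.png")[:,:,::-1];t=cv2.imread("pics/top0.png")[:,:,::-1]
crop(s,270,150,100,100,6,"pics/s_st.png");crop(t,280,165,80,70,8,"pics/t_st.png")
crop(s,400,260,70,55,8,"pics/s_c.png");crop(t,195,180,56,40,12,"pics/t_c.png")
for n in("scene","top"):
    for k in("stand","wheel","caddy","clip","spare","hub_face","clip_handle"):
        for m in spotter.masks_of(n,k)[:3]:
            r=m["region"];ys,xs=np.nonzero(r);print(n,k,round(m["confidence"],2),np.round(m["extent"]),xs.mean().round(1),ys.mean().round(1),len(xs))
E
```

```text
scene stand 0.81 [315.  87. 383. 160.] 347.8 125.3 2876
scene stand 0.79 [277. 159. 364. 248.] 321.0 202.2 4156
scene stand 0.58 [443. 186. 550. 284.] 495.1 237.7 4891
scene wheel 0.68 [225. 229. 246. 265.] 235.0 248.2 515
scene wheel 0.66 [497. 201. 539. 249.] 522.2 228.3 626
scene wheel 0.64 [344.  83. 372. 132.] 358.5 109.1 778
scene caddy 0.88 [403. 271. 463. 314.] 433.3 291.0 1106
scene spare 0.63 [443. 281. 461. 297.] 450.6 287.1 169
scene spare 0.32 [403. 271. 464. 313.] 433.1 291.0 1072
scene hub_face 0.88 [498. 200. 542. 249.] 523.8 227.3 621
scene hub_face 0.84 [312. 160. 347. 215.] 330.2 187.5 1124
scene hub_face 0.76 [349.  85. 373. 136.] 358.5 109.0 770
scene clip_handle 0.68 [425. 271. 434. 281.] 425.6 273.9 108
scene clip_handle 0.68 [313. 160. 350. 216.] 330.6 187.8 1121
top stand 0.95 [327. 252. 380. 305.] 354.8 279.8 2051
top stand 0.91 [169. 230. 233. 280.] 205.1 253.6 2179
top stand 0.63 [289. 177. 347. 227.] 319.4 200.7 2095
top wheel 0.67 [174. 234. 201. 275.] 187.9 251.8 463
top wheel 0.6 [299. 179. 321. 222.] 309.0 198.5 261
top wheel 0.51 [335. 264. 356. 305.] 346.0 283.0 313
top caddy 0.67 [203. 190. 240. 211.] 223.3 199.2 494
top clip 0.75 [300. 178. 316. 218.] 308.9 197.2 246
top clip 0.57 [226. 195. 232. 199.] 228.9 196.2 22
top hub_face 0.93 [175. 232. 197. 272.] 188.6 250.4 534
top hub_face 0.76 [300. 190. 315. 217.] 308.4 198.9 148
top hub_face 0.54 [289. 178. 350. 223.] 319.5 200.7 2018
top clip_handle 0.5 [262. 229. 280. 245.] 269.4 235.5 243
top clip_handle 0.48 [226. 194. 237. 202.] 229.3 196.6 39
```

```bash
python3 - <<'E'
import cv2,numpy as np
a=[cv2.imread(f"pics/{k}.png") for k in("s_st","t_st","s_c","t_c")]
print([x.shape for x in a])
E
```

```text
[(600, 600, 3), (560, 640, 3), (440, 560, 3), (480, 672, 3)]
```

View pics/s_st.png

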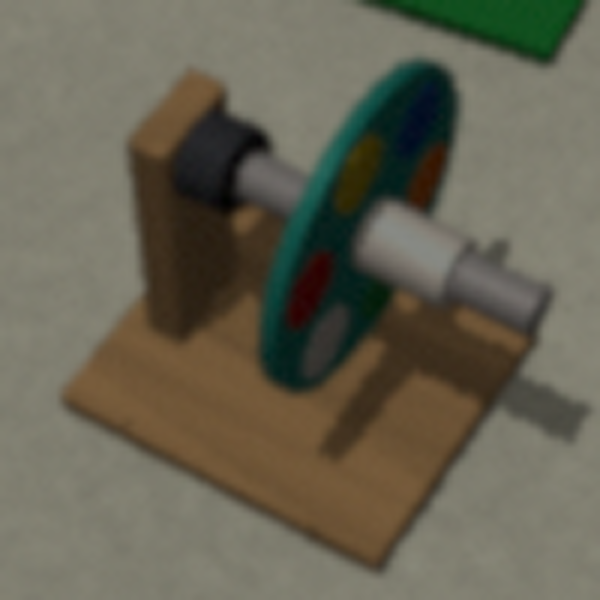

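View pics/t_st.png

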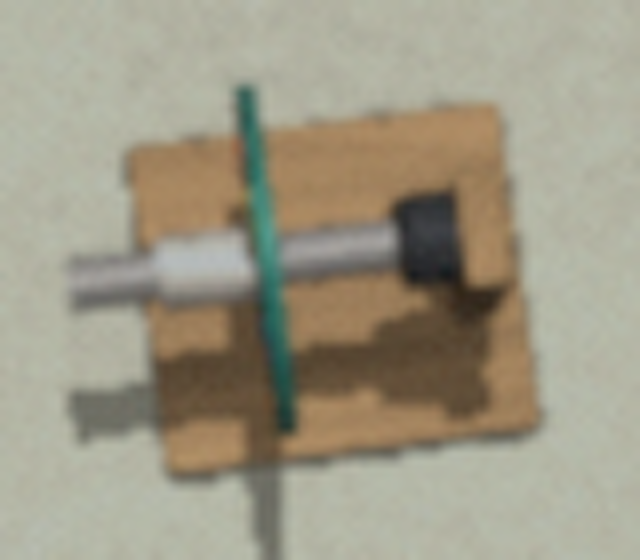

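View pics/s_c.png

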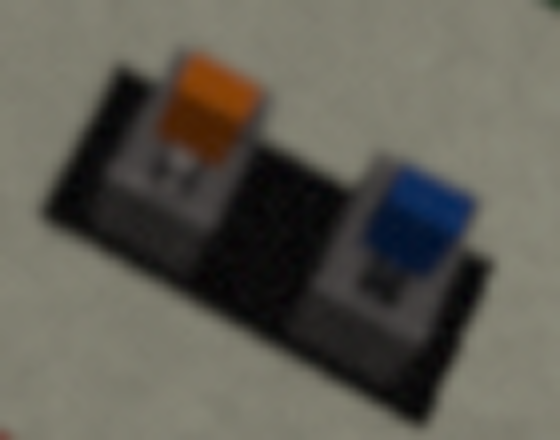

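View pics/t_c.png

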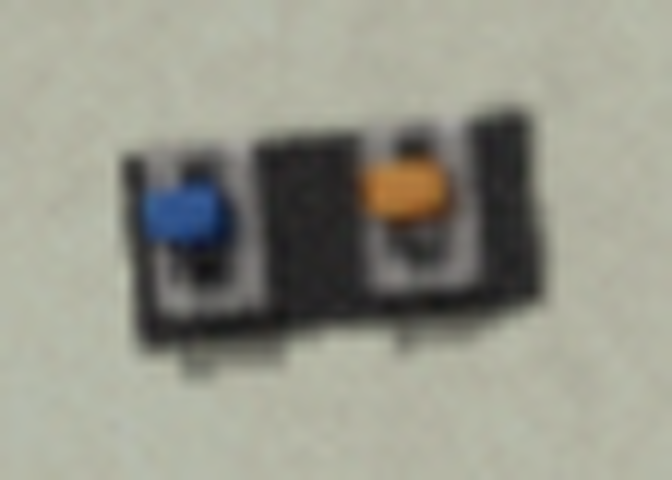

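```bash
cat > fit.py <<'E'
from h import *
from scipy.optimize import least_squares
def un(l,s,x,y): return (np.array(l,float)+.5)/s-.5+[x,y]
# stand
T=[((75,85,14),(128,150)),((75,-85,14),(500,103)),((-75,-85,14),(540,425)),((-75,85,14),(172,475))]
S=[((75,-85,0),(65,402)),((75,85,0),(380,570)),((-75,85,14),(540,335)),((25,-70,150),(130,145)),((-25,-70,150),(195,68)),((-25,-50,150),(222,95))]
# special: axis points
def world(p,X):
    a=p[2];X=np.atleast_2d(np.array(X,float));R=np.array([[np.cos(a),-np.sin(a),0],[np.sin(a),np.cos(a),0],[0,0,1]])
    return X@R.T+[p[0],p[1],0]
def res(p,off=True):
    r=[]
    o=np.array(p[5:9]).reshape(2,2)
    A=T+[((0,p[3],130),(70,283)),((0,p[4],130),(157,272))]
    r.append(P("top",world(p,[a for a,_ in A]))+o[0]-un([b for _,b in A],8,280,165))
    A=S+[((0,p[3],130),(535,312)),((0,p[4],130),(460,272))]
    r.append(P("scene",world(p,[a for a,_ in A]))+o[1]-un([b for _,b in A],6,270,150))
    r=np.vstack(r)
    return np.concatenate([r.ravel(),o.ravel()/0.7])
c=atz("top",(318,200),14);print(c)
f=least_squares(res,[c[0],c[1],0,110,78,0,0,0,0],loss="soft_l1",x_scale=[1,1,.01,1,1,1,1,1,1])
p=f.x;print(p[:2],np.degrees(p[2]),p[3:5],p[5:]);print(res(p)[:-4].reshape(-1,2).round(2))
print("hubface",world(p,(0,p[4],130)),"axle_line",world(p,(0,25,130)))
# caddy
st=[(-1,s) for s in(1,)]
def cr(q):
    o=np.array(q[5:9]).reshape(2,2)
    h=[(7,11,74),(7,-11,74),(-7,-11,74),(-7,11,74)]
    F=[(30,62,q[4]),(30,-62,q[4]),(-30,-62,q[4]),(-30,62,q[4])]
    r=[P("top",world(q,F))+o[0]-un([(122,155),(528,108),(545,298),(145,350)],12,195,180)]
    W=[(20,32+10.5,40)]
    F2=[(30,-62,0),(30,62,0),(-30,62,q[4])]
    r.append(P("scene",world(q,F2))+o[1]-un([(45,213),(425,425),(493,262)],8,400,260))
    r=np.vstack(r);return np.concatenate([r.ravel(),o.ravel()/.7])
c=atz("top",(222,198),5)
g=least_squares(cr,[c[0],c[1],0,0,8,0,0,0,0],x_scale=[1,1,.01,1,1,1,1,1,1]);q=g.x
print("caddy",q[:2],np.degrees(q[2]),q[4:]);print(cr(q)[:-4].reshape(-1,2).round(2))
print("slots",world(q,[(0,-32,74),(0,32,74)]))
# handle tops
for nm,uv1,uv2 in(("orange",(222,83),(404,186)),("blue",(426,195),(182,208))):
    a=un(uv1,8,400,260);b=un(uv2,12,195,180)
    print(nm,tri(a-p[7:9],b-p[5:7]),atz("top",b-p[5:7],74),atz("scene",a-p[7:9],74))
np.save("pq.npy",np.vstack([p,q]))
E
python3 fit.py
```

```text
[ 528.49422159 -106.8280409    14.        ]
[ 527.99270352 -116.25669451] 7.356077098679997 [112.05616663  76.19558412] [0.45746326 0.13498273 0.16303746 0.59530926]
[[-0.52 -0.58]
 [-0.31 -0.51]
 [ 0.23  0.27]
 [-0.91 -0.02]
 [ 0.36  0.21]
 [ 0.08  0.25]
 [-0.53  1.34]
 [-0.32  1.64]
 [ 0.56 -1.85]
 [-0.75 -0.82]
 [-0.45 -0.59]
 [ 1.57 -2.07]
 [ 0.29 -0.05]
 [-0.15  0.43]]
hubface [[518.23697566 -40.6882301  130.        ]] axle_line [[524.79181991 -91.46245437 130.        ]]
caddy [533.47852123 241.14822051] 6.968706764213684 [-3.43712501  0.22588241 -0.31809052  0.25747514 -0.09803573]
[[-0.05  0.1 ]
 [-0.12 -0.01]
 [ 0.14  0.43]
 [-0.42  0.13]
 [-0.85  0.11]
 [ 0.26  0.01]
 [ 0.06  0.08]]
slots [[537.36099247 209.38461843  74.        ]
 [529.59604999 272.91182259  74.        ]]
orange (array([537.79761828, 208.59081148,  74.24838906]), np.float64(1.172056799468777)) [538.00133025 208.06686353  74.        ] [537.43982094 209.12525738  74.        ]
blue (array([531.6088375 , 271.61248153,  74.2487262 ]), np.float64(1.9596946358369973)) [531.41936649 272.63069353  74.        ] [531.79925018 270.67808853  74.        ]
```

```bash
cat > ov.py <<'E'
from fit import *
def draw(n,img,off,x,y,w,h,s,fn,L,pose):
    c=cv2.resize(img[y:y+h,x:x+w],None,fx=s,fy=s,interpolation=cv2.INTER_CUBIC).copy()
    for A,B in L:
        uv=(P(n,world(pose,[A,B]))+off-[x,y]+.5)*s-.5
        cv2.line(c,tuple(np.round(uv[0]).astype(int).tolist()),tuple(np.round(uv[1]).astype(int).tolist()),(255,255,0),1)
    cv2.imwrite(fn,c[:,:,::-1])
def box(x0,x1,y0,y1,z0,z1):
    import itertools
    V=[(x,y,z) for x in(x0,x1) for y in(y0,y1) for z in(z0,z1)]
    return [(a,b) for a,b in itertools.combinations(V,2) if sum(i!=j for i,j in zip(a,b))==1]
def circ(y,r):
    t=np.linspace(0,2*np.pi,40);V=[(r*np.cos(a),y,130+r*np.sin(a)) for a in t];return list(zip(V[:-1],V[1:]))
if __name__=="__main__":
    s=cv2.imread("pics/scene0.png")[:,:,::-1];t=cv2.imread("pics/top0.png")[:,:,::-1]
    L=box(-75,75,-85,85,0,14)+box(-25,25,-70,-50,14,150)+circ(p[3],11)+circ(p[4],16)+circ(p[4]-42,75)+[((0,-50,130),(0,p[3],130))]
    draw("scene",s,p[7:9],270,150,100,100,6,"pics/o_s.png",L,p)
    draw("top",t,p[5:7],280,165,80,70,8,"pics/o_t.png",L,p)
E
python3 ov.py >/dev/null
```

```text
(no output)
```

View pics/o_s.png

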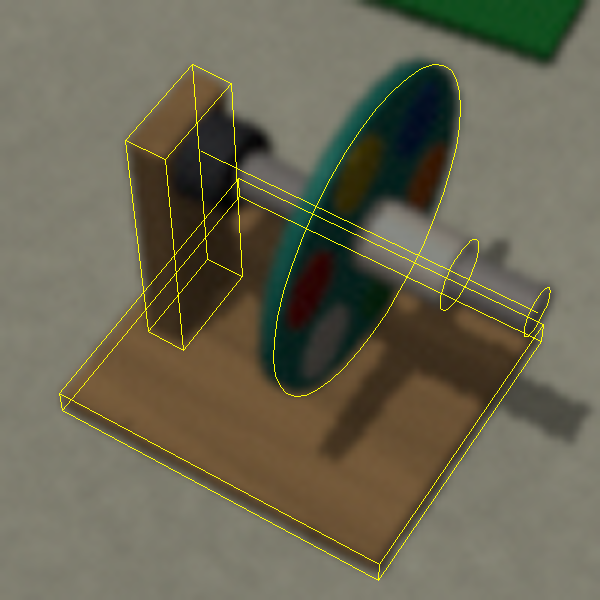

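View pics/o_t.png

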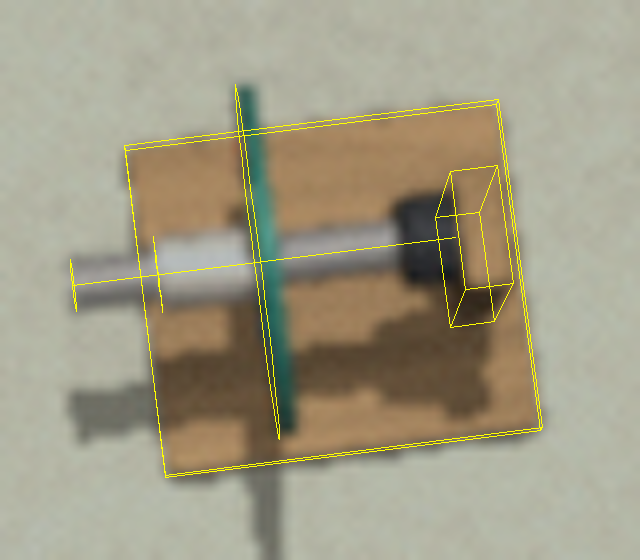

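```bash
python3 - <<'E'
from fit import *
for nm,a,b in(("end",(535,312),(70,283)),("hub",(460,272),(157,272)),("hubroot",(375,230),(250,262)),("stop",(240,178),(398,243)),):
    for po in(0,1):
        A=un(a,6,270,150)-po*p[7:9];B=un(b,8,280,165)-po*p[5:7]
        X,e=tri(A,B); Y=atz("top",B,130)
        loc=(np.array([[np.cos(p[2]),np.sin(p[2])],[-np.sin(p[2]),np.cos(p[2])]])@(Y[:2]-p[:2]))
        print(nm,po,X.round(1),round(e,1),Y.round(1),"stand-frame",loc.round(1))
E
```

```text
[ 528.49422159 -106.8280409    14.        ]
[ 527.99270352 -116.25669451] 7.356077098679997 [112.05616663  76.19558412] [0.45746326 0.13498273 0.16303746 0.59530926]
[[-0.52 -0.58]
 [-0.31 -0.51]
 [ 0.23  0.27]
 [-0.91 -0.02]
 [ 0.36  0.21]
 [ 0.08  0.25]
 [-0.53  1.34]
 [-0.32  1.64]
 [ 0.56 -1.85]
 [-0.75 -0.82]
 [-0.45 -0.59]
 [ 1.57 -2.07]
 [ 0.29 -0.05]
 [-0.15  0.43]]
hubface [[518.23697566 -40.6882301  130.        ]] axle_line [[524.79181991 -91.46245437 130.        ]]
caddy [533.47852123 241.14822051] 6.968706764213684 [-3.43712501  0.22588241 -0.31809052  0.25747514 -0.09803573]
[[-0.05  0.1 ]
 [-0.12 -0.01]
 [ 0.14  0.43]
 [-0.42  0.13]
 [-0.85  0.11]
 [ 0.26  0.01]
 [ 0.06  0.08]]
slots [[537.36099247 209.38461843  74.        ]
 [529.59604999 272.91182259  74.        ]]
orange (array([537.79761828, 208.59081148,  74.24838906]), np.float64(1.172056799468777)) [538.00133025 208.06686353  74.        ] [537.43982094 209.12525738  74.        ]
blue (array([531.6088375 , 271.61248153,  74.2487262 ]), np.float64(1.9596946358369973)) [531.41936649 272.63069353  74.        ] [531.79925018 270.67808853  74.        ]
end 0 [514.1  -5.2 127.8] 0.3 [513.9  -5.4 130. ] stand-frame [  0.2 111.7]
end 1 [514.5  -4.6 131. ] 1.4 [514.3  -3.9 130. ] stand-frame [  0.8 113.2]
hub 0 [518.2 -41.  129.3] 2.1 [518.6 -42.  130. ] stand-frame [ 0.2 74.9]
hub 1 [518.7 -40.3 132.5] 0.4 [519.1 -40.4 130. ] stand-frame [ 0.9 76.4]
hubroot 0 [522.8 -80.7 129.8] 0.8 [523. -81. 130.] stand-frame [-0.5 35.6]
hubroot 1 [523.3 -79.8 133.1] 0.8 [523.4 -79.5 130. ] stand-frame [ 0.2 37.1]
stop 0 [ 532.5 -144.2  124.3] 1.8 [ 531.2 -143.3  130. ] stand-frame [ -0.3 -27.2]
stop 1 [ 533.  -143.2  127.7] 3.4 [ 531.7 -141.7  130. ] stand-frame [  0.4 -25.7]
```

```bash
cat > go.py <<'E'
import sys,numpy as np
from scipy.spatial.transform import Rotation as Ro
from workcell import env
def d(x,y,z,yaw=97.36):
    s=env.state();R=Ro.from_euler("xyz",s["ee_rot"],degrees=True)
    Rt=Ro.from_euler("xyz",[180,0,yaw],degrees=True)
    dp=R.inv().apply(np.array([x,y,z])-s["ee_pos"]); rv=(R.inv()*Rt).as_rotvec()
    print("pos",s["ee_pos"].round(1),s["ee_rot"].round(2),"F",s["force"].round(2),"T",s["torque"].round(2),"w",round(s["gripper_width"],1),"t",round(s["time_s"],2))
    print("delta",dp.round(1),"spin",rv.round(3))
if __name__=="__main__": d(*map(float,sys.argv[1:]))
E
python3 go.py 519.6 -50.8 300;python3 go.py 370 270 300
```

```text
pos [221.1 530.8 214. ] [179.99   0.   157.38] F [ 0.41 -0.54  0.05] T [-0.01  0.03 -0.04] w 91.1 t 0.8
delta [-499.2 -422.1  -86.1] spin [ 0.    -0.     1.048]
pos [221.1 530.8 214. ] [179.99   0.   157.38] F [ 0.41 -0.54  0.05] T [-0.01  0.03 -0.04] w 91.1 t 0.8
delta [-237.7 -183.5  -86. ] spin [ 0.    -0.     1.048]
```

Call:
apply_moves(plan=[{"jaw": 1,"delta_pos": [-15,-12,-40],"spin": 0.1},{"jaw": 1,"delta_pos": [-45,-38,-76],"spin": 0.2},{"jaw": 1,"delta_pos": [-85,-72,-86],"spin": 0.35},{"jaw": 1,"delta_pos": [-128,-108,-86],"spin": 0.5},{"jaw": 1,"delta_pos": [-171,-144,-86],"spin": 0.65},{"jaw": 1,"delta_pos": [-214,-180,-86],"spin": 0.8},{"jaw": 1,"delta_pos": [-257,-217,-86],"spin": 0.95},{"jaw": 1,"delta_pos": [-300,-253,-86],"spin": 1.048}], squeeze=30)

```text
time_s: 1.8
ee_pos: [401.3, 180.2, 300.3]
ee_rot: [179.9, -0.0, 97.1]
force: [0.9, 1.2, 0.2]
gripper_width: 14.4
```

```bash
python3 go.py 519.6 -50.8 300;python3 go.py 519.6 -50.8 168
```

```text
pos [401.3 180.2 300.3] [ 1.7994e+02 -2.0000e-02  9.7140e+01] F [0.94 1.24 0.18] T [-0.07  0.03 -0.03] w 14.4 t 1.8
delta [-243.9   88.7    0.3] spin [ 0.001 -0.    -0.004]
pos [401.3 180.2 300.3] [ 1.7994e+02 -2.0000e-02  9.7140e+01] F [0.94 1.24 0.18] T [-0.07  0.03 -0.03] w 14.4 t 1.8
delta [-243.9   88.5  132.3] spin [ 0.001 -0.    -0.004]
```

Call:
apply_moves(plan=[{"jaw": 1,"delta_pos": [-45,16,0],"spin": -0.004},{"jaw": 1,"delta_pos": [-95,35,0],"spin": -0.004},{"jaw": 1,"delta_pos": [-145,53,0],"spin": -0.004},{"jaw": 1,"delta_pos": [-195,71,0],"spin": -0.004},{"jaw": 1,"delta_pos": [-232,84,15],"spin": -0.004},{"jaw": 1,"delta_pos": [-244,88.5,60],"spin": -0.004},{"jaw": 1,"delta_pos": [-244,88.5,105],"spin": -0.004},{"jaw": 1,"delta_pos": [-244,88.5,132],"spin": -0.004}])

```text
time_s: 2.8
ee_pos: [518.5, -51.1, 166.0]
ee_rot: [-179.9, -0.1, 97.3]
force: [0.5, 0.1, 0.3]
gripper_width: 0.3
```

```bash
python3 - <<'E'
from h import *
s=cams.grab_frame("scene");t=cams.grab_frame("top")
a=cv2.resize(s[120:270,260:400],None,fx=4,fy=4,interpolation=2)
b=cv2.resize(t[140:240,270:350],None,fx=4,fy=4,interpolation=2)
cv2.imwrite("pics/a1.png",a[:,:,::-1]);cv2.imwrite("pics/b1.png",b[:,:,::-1])
E
python3 go.py 519.6 -50.8 168
```

```text
pos [517.4 -50.7 165.3] [-1.7967e+02 -1.2000e-01  9.7360e+01] F [-0.59 -0.47  0.52] T [-0.05  0.04  0.  ] w 0.3 t 2.9
delta [-0.4  2.2 -2.7] spin [-0.006 -0.002 -0.   ]
```

View pics/a1.png

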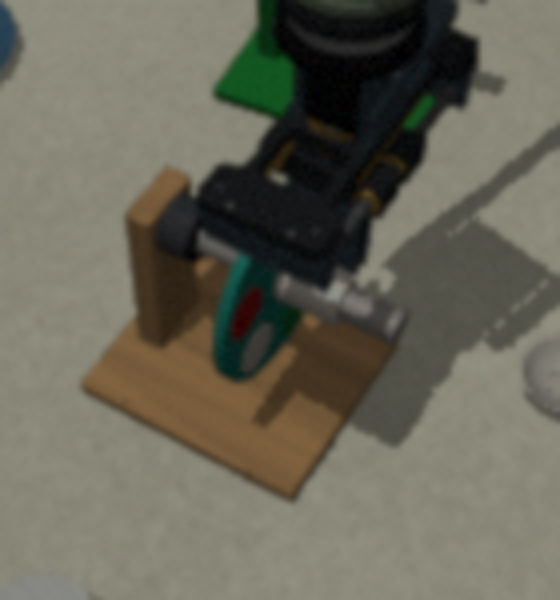

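Call:
apply_moves(plan=[{"jaw": 1,"delta_pos": [-4,1,-2],"spin": 0},{"jaw": 1,"delta_pos": [-9,2,-2],"spin": 0},{"jaw": 1,"delta_pos": [-14,2,-2],"spin": 0},{"jaw": 1,"delta_pos": [-19,2,-2],"spin": 0},{"jaw": 1,"delta_pos": [-24,2,-2],"spin": 0},{"jaw": 1,"delta_pos": [-29,2,-2],"spin": 0},{"jaw": 1,"delta_pos": [-34,2,-2],"spin": 0},{"jaw": 1,"delta_pos": [-39,2,-2],"spin": 0}])

```text
time_s: 3.9
ee_pos: [525.0, -88.5, 168.1]
ee_rot: [-179.8, -0.2, 97.3]
force: [-0.1, 6.1, 4.3]
gripper_width: 0.4
```

```bash
python3 go.py 528 -116.3 168
```

```text
pos [525.  -88.5 168.1] [-179.8    -0.2    97.35] F [-0.08  6.06  4.33] T [ 0.64 -0.04  0.07] w 0.4 t 3.9
delta [-27.9  -0.6   0. ] spin [-0.004 -0.004 -0.   ]
```

Call:
apply_moves(plan=[{"jaw": 1,"delta_pos": [-3,0,0],"spin": 0},{"jaw": 1,"delta_pos": [-6,0,0],"spin": 0},{"jaw": 1,"delta_pos": [-9,0,0],"spin": 0},{"jaw": 1,"delta_pos": [-12,0,0],"spin": 0},{"jaw": 1,"delta_pos": [-15,0,0],"spin": 0},{"jaw": 1,"delta_pos": [-18,0,0],"spin": 0},{"jaw": 1,"delta_pos": [-20,0,0],"spin": 0},{"jaw": 1,"delta_pos": [-22,0,0],"spin": 0}])

```text
time_s: 4.9
ee_pos: [527.9, -110.5, 168.1]
ee_rot: [-179.8, -0.2, 97.3]
force: [0.5, 4.2, 1.9]
gripper_width: 0.6
```

Call:
apply_moves(plan=[{"jaw": 1,"delta_pos": [-0.5,0,0],"spin": 0},{"jaw": 1,"delta_pos": [-1,0,0],"spin": 0},{"jaw": 1,"delta_pos": [-1.5,0,0],"spin": 0},{"jaw": 1,"delta_pos": [-2,0,0],"spin": 0},{"jaw": 1,"delta_pos": [-2.5,0,0],"spin": 0},{"jaw": 1,"delta_pos": [-3,0,0],"spin": 0},{"jaw": 1,"delta_pos": [-3.5,0,0],"spin": 0},{"jaw": 1,"delta_pos": [-4,0,0],"spin": 0}])

```text
time_s: 5.9
ee_pos: [528.5, -114.5, 168.1]
ee_rot: [-179.8, -0.2, 97.3]
force: [0.8, 5.3, 2.9]
gripper_width: 0.3
```

Call:
apply_moves(plan=[{"jaw": 1,"delta_pos": [-0.4,0,0],"spin": 0},{"jaw": 1,"delta_pos": [-0.8,0,0],"spin": 0},{"jaw": 1,"delta_pos": [-1.2,0,0],"spin": 0},{"jaw": 1,"delta_pos": [-1.6,0,0],"spin": 0},{"jaw": 1,"delta_pos": [-1.9,0,0],"spin": 0},{"jaw": 1,"delta_pos": [-2.2,0,0],"spin": 0},{"jaw": 1,"delta_pos": [-2.5,0,0],"spin": 0},{"jaw": 1,"delta_pos": [-2.8,0,0],"spin": 0}])

```text
time_s: 6.9
ee_pos: [528.8, -116.6, 168.1]
ee_rot: [-179.8, -0.3, 97.3]
force: [0.4, 6.6, 3.8]
gripper_width: 0.4
```

```bash
python3 - <<'E'
from h import *
print(env.state()["force"])
t=cams.grab_frame("top");s=cams.grab_frame("scene")
b=cv2.resize(t[150:240,270:360],None,fx=6,fy=6,interpolation=2)
cv2.imwrite("pics/b2.png",b[:,:,::-1])
cv2.imwrite("pics/a2.png",cv2.resize(s[150:250,270:370],None,fx=6,fy=6,interpolation=2)[:,:,::-1])
E
```

```text
[0.43127669 6.58205709 3.78210885]
```

View pics/a2.png

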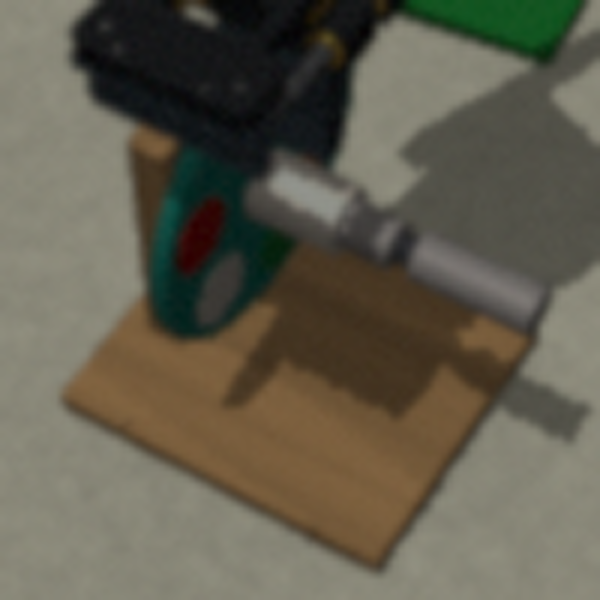

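Call:
apply_moves(plan=[{"jaw": 1,"delta_pos": [-0.5,0,0],"spin": 0},{"jaw": 1,"delta_pos": [-1,0,0],"spin": 0},{"jaw": 1,"delta_pos": [-1.4,0,0],"spin": 0},{"jaw": 1,"delta_pos": [-1.8,0,0],"spin": 0},{"jaw": 1,"delta_pos": [-2.2,0,0],"spin": 0},{"jaw": 1,"delta_pos": [-2.6,0,0],"spin": 0},{"jaw": 1,"delta_pos": [-3,0,0],"spin": 0},{"jaw": 1,"delta_pos": [-3,0,0],"spin": 0}])

```text
time_s: 8.0
ee_pos: [528.7, -116.5, 168.2]
ee_rot: [-179.8, -0.6, 97.3]
force: [-0.2, 13.4, 4.9]
gripper_width: 0.3
```

Call:
apply_moves(plan=[{"jaw": 1,"delta_pos": [6,0,0],"spin": 0},{"jaw": 1,"delta_pos": [18,0,0],"spin": 0},{"jaw": 1,"delta_pos": [30,0,-10],"spin": 0},{"jaw": 1,"delta_pos": [50,0,-40],"spin": 0},{"jaw": 0.8,"delta_pos": [90,0,-70],"spin": 0},{"jaw": 0.5,"delta_pos": [135,0,-70],"spin": 0},{"jaw": 0,"delta_pos": [185,-5,-70],"spin": 0},{"jaw": 0,"delta_pos": [230,-20,-70],"spin": 0}])

```text
time_s: 9.0
ee_pos: [479.9, 110.1, 241.5]
ee_rot: [-179.9, -0.6, 97.3]
force: [0.2, 0.6, -0.3]
gripper_width: 37.4
```

```bash
python3 go.py 537.6 208.7 100 96.97; python3 - <<'E'
from h import *
s=cams.grab_frame("scene")
cv2.imwrite("pics/a3.png",cv2.resize(s[150:250,270:370],None,fx=6,fy=6,interpolation=2)[:,:,::-1])
E
```

```text
pos [479.9 110.1 241.5] [-179.89   -0.6    97.31] F [ 0.21  0.59 -0.35] T [-0.09 -0.02 -0.01] w 37.4 t 9.0
delta [ 88.9  70.1 142.3] spin [-0.002 -0.011  0.006]
```

View pics/a3.png

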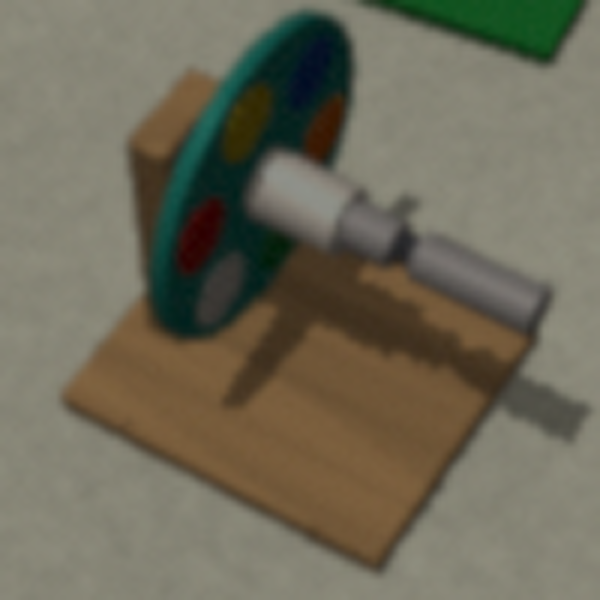

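Call:
apply_moves(plan=[{"jaw": 0,"delta_pos": [35,28,0],"spin": 0.006},{"jaw": 0,"delta_pos": [70,55,20],"spin": 0.006},{"jaw": 0,"delta_pos": [88.9,70.1,60],"spin": 0.006},{"jaw": 0,"delta_pos": [88.9,70.1,100],"spin": 0.006},{"jaw": 0,"delta_pos": [88.9,70.1,120],"spin": 0.006},{"jaw": 0,"delta_pos": [88.9,70.1,120],"spin": 0.006},{"jaw": 0,"delta_pos": [88.9,70.1,120],"spin": 0.006},{"jaw": 0,"delta_pos": [88.9,70.1,120],"spin": 0.006}])

```text
time_s: 10.05
ee_pos: [534.8, 213.4, 124.2]
ee_rot: [-179.9, -0.9, 97.1]
force: [-0.7, 0.2, 0.5]
gripper_width: 91.2
```

```bash
python3 go.py 537.6 208.7 44 96.97; python3 - <<'E'
from h import *
s=cams.grab_frame("scene");t=cams.grab_frame("top")
cv2.imwrite("pics/a4.png",cv2.resize(s[220:320,390:490],None,fx=6,fy=6,interpolation=2)[:,:,::-1])
cv2.imwrite("pics/b4.png",cv2.resize(t[165:235,280:360],None,fx=8,fy=8,interpolation=2)[:,:,::-1])
cv2.imwrite("pics/top4.png",t[:,:,::-1])
E
```

```text
pos [534.8 213.4 124.2] [-179.9    -0.9    97.12] F [-0.71  0.15  0.55] T [-0.02 -0.02 -0.  ] w 91.2 t 10.05
delta [-6.3  2.3 80.1] spin [-0.002 -0.016  0.003]
```

View pics/a4.png

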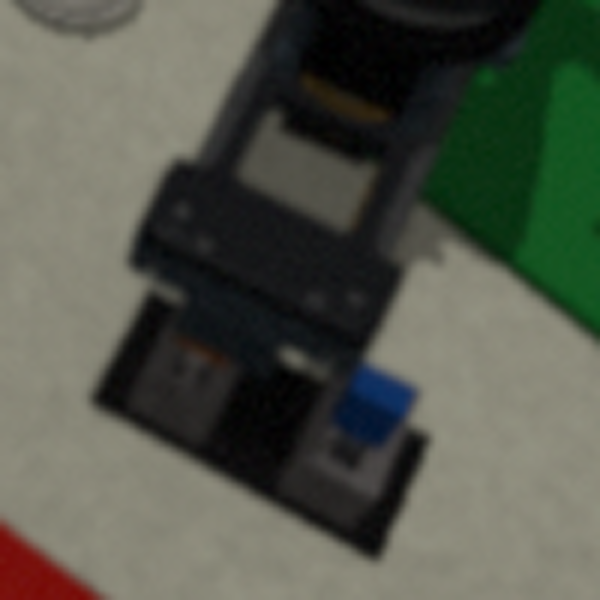

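View pics/b4.png

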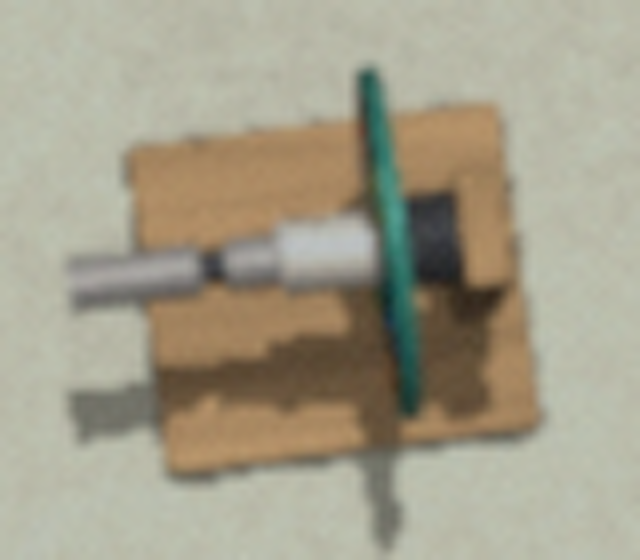

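Call:
apply_moves(plan=[{"jaw": 0,"delta_pos": [-4,1.5,10],"spin": 0.003},{"jaw": 0,"delta_pos": [-6,2.3,30],"spin": 0.003},{"jaw": 0,"delta_pos": [-6,2.3,50],"spin": 0.003},{"jaw": 0,"delta_pos": [-6,2.3,65],"spin": 0.003},{"jaw": 0,"delta_pos": [-6,2.3,74],"spin": 0.003},{"jaw": 0,"delta_pos": [-6,2.3,79],"spin": 0.003},{"jaw": 0,"delta_pos": [-6,2.3,79],"spin": 0.003},{"jaw": 0,"delta_pos": [-6,2.3,79],"spin": 0.003}])

```text
time_s: 11.15
ee_pos: [537.6, 209.0, 45.2]
ee_rot: [-179.9, -0.9, 97.0]
force: [0.5, 0.4, 0.4]
gripper_width: 91.0
```

```bash
python3 go.py 537.6 208.7 44 96.97; python3 - 2>&1 <<'E' | tail -4
from fit import *
from scipy.optimize import brentq
for nm,b in(("hub",(277,253)),("g0",(202,267)),("g1",(222,264)),("end",(70,283))):
    B=un(b,8,280,165);Y=atz("top",B,130)
    print(nm,Y.round(1),"stand",(np.array([[np.cos(p[2]),np.sin(p[2])],[-np.sin(p[2]),np.cos(p[2])]])@(Y[:2]-p[:2])).round(1))
E
```

```text
pos [537.6 209.   45.2] [-179.92   -0.91   96.95] F [0.49 0.41 0.38] T [-0.09 -0.05  0.05] w 91.0 t 11.15
delta [-0.3 -0.   1.2] spin [-0.001 -0.016 -0.   ]
hub [526.8 -92.4 130. ] stand [ 1.9 23.8]
g0 [520.8 -60.9 130. ] stand [-0.  55.9]
g1 [522.1 -69.3 130. ] stand [ 0.2 47.4]
end [513.9  -5.4 130. ] stand [  0.2 111.7]
```

Call:
apply_moves(plan=[{"jaw": 0.5,"delta_pos": [0,0,1],"spin": 0},{"jaw": 0.8,"delta_pos": [0,0,1],"spin": 0},{"jaw": 1,"delta_pos": [0,0,1],"spin": 0},{"jaw": 1,"delta_pos": [0,0,1],"spin": 0},{"jaw": 1,"delta_pos": [0,0,1],"spin": 0},{"jaw": 1,"delta_pos": [0,0,1],"spin": 0},{"jaw": 1,"delta_pos": [0,0,1],"spin": 0},{"jaw": 1,"delta_pos": [0,0,1],"spin": 0}], squeeze=45)

```text
time_s: 12.15
ee_pos: [537.6, 209.0, 44.2]
ee_rot: [-179.9, -0.9, 97.0]
force: [0.3, 0.6, -0.5]
gripper_width: 14.0
```

```bash
python3 go.py 521.3 -64.5 230 97.36;
```

```text
pos [537.6 209.   44.2] [-179.92   -0.91   96.95] F [ 0.29  0.62 -0.49] T [-0.09 -0.02 -0.07] w 14.0 t 12.15
delta [-266.6  -49.6 -190. ] spin [-0.001 -0.016 -0.007]
```

Call:
apply_moves(plan=[{"jaw": 1,"delta_pos": [0,0,-15],"spin": 0},{"jaw": 1,"delta_pos": [0,0,-50],"spin": 0},{"jaw": 1,"delta_pos": [-10,-2,-100],"spin": 0},{"jaw": 1,"delta_pos": [-50,-9,-145],"spin": 0},{"jaw": 1,"delta_pos": [-95,-18,-170],"spin": -0.003},{"jaw": 1,"delta_pos": [-140,-26,-170],"spin": -0.005},{"jaw": 1,"delta_pos": [-185,-35,-170],"spin": -0.007},{"jaw": 1,"delta_pos": [-225,-42,-170],"spin": -0.007}])

```text
time_s: 13.15
ee_pos: [523.4, -23.6, 212.0]
ee_rot: [180.0, -0.9, 97.3]
force: [0.4, -0.2, -0.3]
gripper_width: 13.8
```

```bash
python3 go.py 521.3 -64.5 190 97.36;
```

```text
pos [523.4 -23.6 212. ] [179.98  -0.88  97.33] F [ 0.43 -0.17 -0.27] T [-0.09  0.02  0.04] w 13.8 t 13.15
delta [-40.7  -7.3  21.4] spin [ 0.    -0.015 -0.   ]
```

Call:
apply_moves(plan=[{"jaw": 1,"delta_pos": [-15,-3,0],"spin": 0},{"jaw": 1,"delta_pos": [-30,-6,5],"spin": 0},{"jaw": 1,"delta_pos": [-40.7,-7.3,10],"spin": 0},{"jaw": 1,"delta_pos": [-40.7,-7.3,15],"spin": 0},{"jaw": 1,"delta_pos": [-40.7,-7.3,20],"spin": 0},{"jaw": 1,"delta_pos": [-40.7,-7.3,21.4],"spin": 0},{"jaw": 1,"delta_pos": [-40.7,-7.3,21.4],"spin": 0},{"jaw": 1,"delta_pos": [-40.7,-7.3,21.4],"spin": 0}])

```text
time_s: 14.15
ee_pos: [521.5, -64.4, 190.1]
ee_rot: [180.0, -0.9, 97.4]
force: [-0.3, 0.3, -0.8]
gripper_width: 13.5
```

```bash
python3 - <<'E'
from h import *
s=cams.grab_frame("scene");t=cams.grab_frame("top")
cv2.imwrite("pics/a5.png",cv2.resize(s[150:250,290:390],None,fx=6,fy=6,interpolation=2)[:,:,::-1])
cv2.imwrite("pics/b5.png",cv2.resize(t[165:235,270:350],None,fx=8,fy=8,interpolation=2)[:,:,::-1])
E
python3 go.py 521.3 -64.5 170 97.36
```

```text
pos [521.5 -64.5 190.1] [179.96  -0.88  97.34] F [0.69 0.74 0.52] T [-0.05  0.07  0.03] w 14.1 t 14.25
delta [-0.3 -0.2 20.1] spin [ 0.001 -0.015 -0.   ]
```

View pics/a5.png

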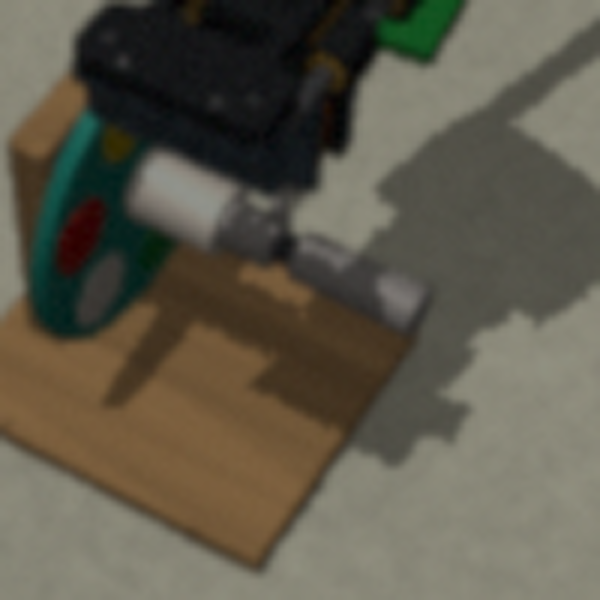

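Call:
apply_moves(plan=[{"jaw": 1,"delta_pos": [-0.3,0,5],"spin": 0},{"jaw": 1,"delta_pos": [-0.3,0,10],"spin": 0},{"jaw": 1,"delta_pos": [-0.3,0,14],"spin": 0},{"jaw": 1,"delta_pos": [-0.3,0,16],"spin": 0},{"jaw": 1,"delta_pos": [-0.3,0,18],"spin": 0},{"jaw": 1,"delta_pos": [-0.3,0,19],"spin": 0},{"jaw": 1,"delta_pos": [-0.3,0,20],"spin": 0},{"jaw": 1,"delta_pos": [-0.3,0,21],"spin": 0}])

```text
time_s: 15.25
ee_pos: [521.5, -64.5, 169.1]
ee_rot: [179.9, -0.9, 97.3]
force: [-0.3, 0.1, -0.7]
gripper_width: 14.0
```

```bash
python3 go.py 521.3 -64.5 168 97.36
```

```text
pos [521.5 -64.5 169.1] [179.95  -0.87  97.34] F [-0.28  0.15 -0.7 ] T [-0.07  0.03  0.01] w 14.0 t 15.25
delta [-0.  -0.2  1.1] spin [ 0.001 -0.015 -0.   ]
```

Call:
apply_moves(plan=[{"jaw": 1,"delta_pos": [0,0,0.4],"spin": 0},{"jaw": 1,"delta_pos": [0,0,0.8],"spin": 0},{"jaw": 1,"delta_pos": [0,0,1.2],"spin": 0},{"jaw": 1,"delta_pos": [0,0,1.6],"spin": 0},{"jaw": 1,"delta_pos": [0,0,2],"spin": 0},{"jaw": 1,"delta_pos": [0,0,2.4],"spin": 0},{"jaw": 1,"delta_pos": [0,0,2.8],"spin": 0},{"jaw": 1,"delta_pos": [0,0,2.8],"spin": 0}])

```text
time_s: 16.25
ee_pos: [521.5, -64.4, 166.3]
ee_rot: [180.0, -0.9, 97.3]
force: [-0.4, 0.2, -0.5]
gripper_width: 13.7
```

```bash
python3 go.py 521.3 -64.5 165 97.36
```

```text
pos [521.5 -64.4 166.3] [179.95  -0.88  97.34] F [-0.36  0.16 -0.54] T [-0.06  0.04 -0.03] w 13.7 t 16.25
delta [-0.1 -0.2  1.3] spin [ 0.001 -0.015 -0.   ]
```

Call:
apply_moves(plan=[{"jaw": 1,"delta_pos": [0,0,0.3],"spin": 0},{"jaw": 1,"delta_pos": [0,0,0.6],"spin": 0},{"jaw": 1,"delta_pos": [0,0,0.9],"spin": 0},{"jaw": 1,"delta_pos": [0,0,1.2],"spin": 0},{"jaw": 1,"delta_pos": [0,0,1.5],"spin": 0},{"jaw": 1,"delta_pos": [0,0,1.8],"spin": 0},{"jaw": 1,"delta_pos": [0,0,2.1],"spin": 0},{"jaw": 1,"delta_pos": [0,0,2.4],"spin": 0}])

```text
time_s: 17.25
ee_pos: [521.9, -64.4, 164.4]
ee_rot: [179.9, -0.9, 97.3]
force: [0.3, 0.1, 3.8]
gripper_width: 13.7
```

```bash
python3 go.py 521.3 -64.5 154 97.36
```

```text
pos [521.9 -64.4 164.4] [179.89  -0.86  97.34] F [0.31 0.11 3.84] T [-0.01 -0.02  0.03] w 13.7 t 17.25
delta [-0.2 -0.6 10.4] spin [ 0.002 -0.015 -0.   ]
```

Call:
apply_moves(plan=[{"jaw": 1,"delta_pos": [0,0,0.7],"spin": 0},{"jaw": 1,"delta_pos": [0,0,1.4],"spin": 0},{"jaw": 1,"delta_pos": [0,0,2.1],"spin": 0},{"jaw": 1,"delta_pos": [0,0,2.8],"spin": 0},{"jaw": 1,"delta_pos": [0,0,3.5],"spin": 0},{"jaw": 1,"delta_pos": [0,0,4.2],"spin": 0},{"jaw": 1,"delta_pos": [0,0,4.9],"spin": 0},{"jaw": 1,"delta_pos": [0,0,5.6],"spin": 0}])

```text
time_s: 18.25
ee_pos: [521.7, -64.3, 158.3]
ee_rot: [179.9, -0.9, 97.3]
force: [0.5, 0.2, -0.2]
gripper_width: 13.7
```

```bash
python3 go.py 521.3 -64.5 154 97.36
```

```text
pos [521.7 -64.3 158.3] [179.92  -0.88  97.34] F [ 0.54  0.23 -0.24] T [ 0.04 -0.07  0.02] w 13.7 t 18.25
delta [-0.2 -0.4  4.3] spin [ 0.001 -0.015 -0.   ]
```

Call:
apply_moves(plan=[{"jaw": 1,"delta_pos": [0,0,0.6],"spin": 0},{"jaw": 1,"delta_pos": [0,0,1.2],"spin": 0},{"jaw": 1,"delta_pos": [0,0,1.8],"spin": 0},{"jaw": 1,"delta_pos": [0,0,2.4],"spin": 0},{"jaw": 1,"delta_pos": [0,0,3],"spin": 0},{"jaw": 1,"delta_pos": [0,0,3.6],"spin": 0},{"jaw": 1,"delta_pos": [0,0,4.2],"spin": 0},{"jaw": 1,"delta_pos": [0,0,4.6],"spin": 0}])

```text
time_s: 19.25
ee_pos: [521.6, -64.2, 154.0]
ee_rot: [179.9, -0.9, 97.3]
force: [-0.0, 0.4, 1.4]
gripper_width: 14.1
```

```bash
python3 go.py 521.3 -64.5 154 97.36
```

```text
pos [521.6 -64.2 154. ] [179.92  -0.87  97.34] F [-0.01  0.43  1.4 ] T [-0.1   0.05  0.06] w 14.1 t 19.25
delta [-0.2 -0.4 -0. ] spin [ 0.001 -0.015 -0.   ]
```

Call:
apply_moves(plan=[{"jaw": 1,"delta_pos": [0,0,0.5],"spin": 0},{"jaw": 1,"delta_pos": [0,0,1],"spin": 0},{"jaw": 1,"delta_pos": [0,0,1.5],"spin": 0},{"jaw": 1,"delta_pos": [0,0,2],"spin": 0},{"jaw": 1,"delta_pos": [0,0,2.5],"spin": 0},{"jaw": 1,"delta_pos": [0,0,3],"spin": 0},{"jaw": 1,"delta_pos": [0,0,3],"spin": 0},{"jaw": 1,"delta_pos": [0,0,3],"spin": 0}])

```text
time_s: 20.25
ee_pos: [522.1, -64.2, 153.2]
ee_rot: [179.8, -0.8, 97.3]
force: [-2.2, -0.0, 13.4]
gripper_width: 13.6
```

Call:
apply_moves(plan=[{"jaw": 1,"delta_pos": [0,0,0],"spin": 0},{"jaw": 1,"delta_pos": [0,0,-0.6],"spin": 0},{"jaw": 1,"delta_pos": [0,0,-1],"spin": 0},{"jaw": 1,"delta_pos": [0,0,-1.4],"spin": 0},{"jaw": 1,"delta_pos": [0,0,-1.8],"spin": 0},{"jaw": 1,"delta_pos": [0,0,-2.2],"spin": 0},{"jaw": 1,"delta_pos": [0,0,-2.2],"spin": 0},{"jaw": 1,"delta_pos": [0,0,-2.2],"spin": 0}])

```text
time_s: 21.25
ee_pos: [521.8, -64.2, 155.0]
ee_rot: [179.8, -0.9, 97.3]
force: [0.8, 1.0, -5.5]
gripper_width: 13.8
```

Call:
apply_moves(plan=[{"jaw": 1,"delta_pos": [0,0,0.8],"spin": 0},{"jaw": 1,"delta_pos": [0,0,0.8],"spin": 0},{"jaw": 0.6,"delta_pos": [0,0,0.8],"spin": 0},{"jaw": 0.4,"delta_pos": [0,0,0.8],"spin": 0},{"jaw": 0.2,"delta_pos": [0,0,0.8],"spin": 0},{"jaw": 0,"delta_pos": [0,0,0.8],"spin": 0},{"jaw": 0,"delta_pos": [0,0,0.8],"spin": 0},{"jaw": 0,"delta_pos": [0,0,0.8],"spin": 0}])

```text
time_s: 22.25
ee_pos: [521.8, -64.2, 154.1]
ee_rot: [179.9, -0.9, 97.3]
force: [-0.0, -0.5, -0.1]
gripper_width: 70.9
```

Call:
apply_moves(plan=[{"jaw": 0,"delta_pos": [0,0,-5],"spin": 0},{"jaw": 0,"delta_pos": [0,0,-15],"spin": 0},{"jaw": 0,"delta_pos": [0,0,-35],"spin": 0},{"jaw": 0,"delta_pos": [0,0,-65],"spin": 0},{"jaw": 0,"delta_pos": [30,0,-100],"spin": 0},{"jaw": 0,"delta_pos": [75,0,-130],"spin": 0},{"jaw": 0,"delta_pos": [125,0,-140],"spin": 0},{"jaw": 0,"delta_pos": [175,0,-140],"spin": 0}])

```text
time_s: 23.25
ee_pos: [499.7, 108.7, 299.0]
ee_rot: [179.6, -0.9, 97.3]
force: [0.6, -0.2, 0.3]
gripper_width: 91.2
```

```bash
python3 go.py 521.3 100 300; python3 - <<'E'
from h import *
s=cams.grab_frame("scene");t=cams.grab_frame("top")
a=cv2.resize(s[150:250,280:380],None,fx=5,fy=5,interpolation=2);b=cv2.resize(t[165:235,280:340],None,fx=5,fy=5,interpolation=2)
b=cv2.copyMakeBorder(b,0,150,0,0,0)
cv2.imwrite("pics/f.png",np.hstack([a,b])[:,:,::-1]);cv2.imwrite("pics/fs.png",s[:,:,::-1])
E
```

```text
pos [499.7 108.7 299. ] [179.61  -0.87  97.31] F [ 0.61 -0.16  0.33] T [-0.08  0.04 -0.04] w 91.2 t 23.25
delta [-11.4  20.4  -1. ] spin [ 0.007 -0.015 -0.001]
```

View pics/f.png

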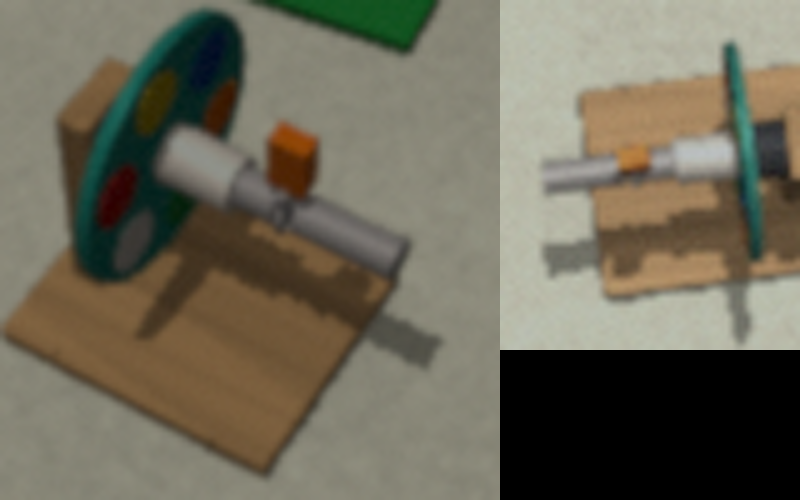

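View pics/fs.png

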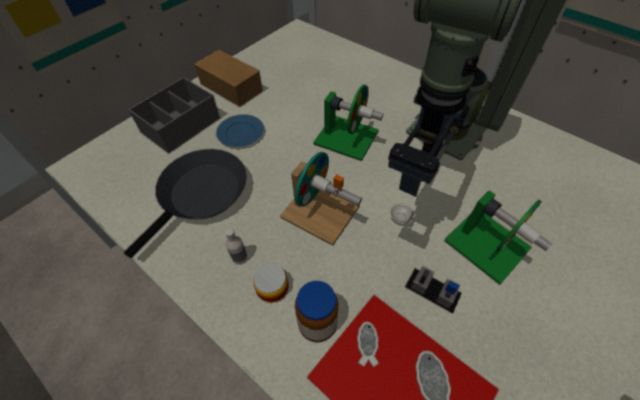

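The close-up shows the clip upright in the groove, with its orange handle at crop (293,160) and its jaws around the axle at (282,212). The wheel is against its stop. In the full view the blue spare is still in its slot at (452,287), and everything else is where it was.

```bash
python3 -c "
from workcell import env
print(env.job_done())"
```

```text
the job is handed in; nothing more can be done
None
```

The teal wheel is home against its stop and the orange clip is snapped into the groove. I handed the job in at about 23 s of the 70 s allowed.

- **Wheel:** I pushed the disc gently at about 4–7 N until it stopped moving. The reading then rose to 13.4 N with no further travel, and the picture shows the disc right at the black stop.
- **Groove:** The cameras put it about 27–28 mm out from the hub's home face. Lowering the clip there met nothing at the height where its lips would rest on the full axle. First contact (3.8 N) came about 5–6 mm lower, which is the depth of the groove, so I didn't need to search along the axle.
- **Snap:** During the next press the resistance dropped to about zero. The clip then seated within 0.5 mm of the height expected when home. It held against a 13.4 N press and a 5.5 N upward pull before I let go.
- **Last look:** After I released it and backed away, the clip stood upright on the axle and the spare was still in its slot. Nothing else had visibly moved.

The highest force I saw was about 14 N, but forces were only read at the end of each move. The wooden base's lower corners sat 1–2 pixels off my fit in the scene view. The axle points from both cameras agreed to about 2 mm, and the contact heights matched the fit. The tool was tilted about 0.9° throughout.

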